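# Shut the warmer's grille and hold its timer at the third mark

## Robot

A 6-joint arm with a two-finger parallel gripper is mounted at the origin on a cart in front of the work surface, level with it; the furniture and walls round the work are solid. World frame = base frame: x ahead of the robot, y to its left, z up, the work surface at z = 0. Lengths are in m, angles in rad, forces in N, time in s.
With the tool pointing down it reaches from about 0.3 to 0.85 m from the base axis. Payload 5.4 kg.
Tool frame: the origin (TCP) lies on the centre line of the jaws, within the pads' length; the fingertips stand 14 mm ahead of it and the grasp point (between the pads) lies 5 mm behind it; z points along the fingers, y is the line along which they close (so a half turn about z gives the same grasp; the last joint's range is limited). The gripper opens to 85 mm and grips with 20 to 120 N. Pads are 22 mm wide; open, the fingers measure 114 mm over their backs; the gripper's body (76 mm by 85 mm) begins 54 mm behind the grasp point. The pads swing forward as they close: fully open they stand 13 mm farther back than shut.
Start: joints at [0.994, 0.158, 1.597, -0, 1.386, -0.21], TCP at [0.206, 0.537, 0.209] pointing down, gripper open.
Joint ranges: [-2.91, 2.91], [-0.94, 2.29], [0.18, 2.7], [-1.29, 4.43], [0.17, 2.64], [-3, 3]. Speed limits (rad/s): [2.57, 2.57, 3.14, 3.14, 3.14, 3.14].

## Interface

Orientations are given as a 3x3 rotation matrix whose columns are the frame's x, y, z axes.
In Python, from cell import manip gives the robot as it stands. The module is installed in compiled form; this text tells all that it offers.
- The arm moves only by the tool move_arm, never from a script. Its argument "deltas" is a list of rows, each a list of 3 entries, a list of its own where there are three numbers: the turn, a rotation vector about the tool's x, y, z in degrees, then the shift along the tool's x, y, z in units of 40 mm (1.0 is 40 mm), then the opening, from -1 (shut) to 1 (fully open). In form: [[[ax, ay, az], [x, y, z], claw], ...]. A call has 1 to 10 rows; each row is the pose to reach, as a shift and turn from the pose commanded when the call began, along the tool's axes at that moment; what a row does not reach only later rows make up. A row lasts 1/12 s, in which the tool goes at most 41.7 mm and 7.16 degrees, less where a joint would pass 70% of its speed; a pose out of reach is approached as far as the arm can. A call with a gripper value outside its range is refused whole. The fingers move at their own pace and stop on an object; "squeeze" is the grip in N (left out, the last holds). Time passes only in rows, so rows that repeat a pose let the fingers close. It gives the time, the measured TCP pose, the force, the opening and the grip force at its end, in the units of the state.
- manip.read_state(): the state, without advancing time (a new reading comes with each control period).
- manip.snapshot(name): name is "side" or "top" or "wrist"; returns a dict with "pixels" (400x640x3 uint8, red, green, blue), "intrinsics" (3x3 intrinsics, pixels), "extrinsics" (4x4, takes a point from camera to world coordinates). Camera axes: x right, y up, looking along -z (the intrinsics and any distortion apply to the point x, -y, -z); pixel columns grow to the right and rows downward; lengths in m; the calibration is good to about 2 mm. A picture is of the moment at which its call begins. There is no depth.
- manip.close_job(): hands the job in; it is judged then, once.
Trained networks look in a picture, given as the dict that the camera call returned (one of the last four; its "shot" number tells which), for a name from the list of things; names that differ only in an ending like _2 or _b are one class to them, and where a whole thing is asked for, a point or a joint stands for the part that bears it (a point fixed in the world has none). Each returns a list of dicts, best first, with "conf" (0 to 1); they miss things now and then, are a little off and sometimes report something else, mostly with a low value. They report only what shows in the picture. A call takes as long as a camera call. They do not tell look-alikes from the thing itself.
- manip.trace(picture, label): "region" (400x640 bool, what is visible of it) and "uv" ([column, row] in pixels, amid what is visible of it).
- manip.place_of(picture, label): "uv" ([column, row] in pixels: a listed point, or the origin of a listed thing).
The state is a dict: "time": time; "q": joint angles; "qd": joint speeds; "tau": joint torques, N m; "ee_pos": TCP position; "tcp_rot": TCP orientation; "force": force on the tool from outside, world axes, zero at the start; "wrist_torque": the same for the moment, N m; "finger_gap": opening from 0.0 (shut) to 1.0 (fully open); "grip_force": force on a finger pad.
Only numpy, scipy, OpenCV 4.12 (cv2) and the standard library are available. Lean on these libraries where they do the work, as an engineer would, in place of code of your own. Each camera call takes 0.05 s, during which the arm holds its last target. There are 200 camera calls.

## Task

Warm the doughnut: slide the grille of the counter-top warmer shut over it until it clicks fully home, then turn the timer dial clockwise past its first two clicks to the third one (the mark with three pips) and keep it held there against its return spring for three seconds. The program finishes while still holding the dial at the third mark, because it springs back when let go. Leave the things standing round the warmer where they are.

Things in the scene. Friction and masses are not known exactly. Their poses are not given: they have to be found in the camera images.
- warmer: Low steel box fixed on the counter, 170 mm (x) by 360 mm (y), 90 mm high. Origin on the counter; x to its back, y to its left seen from the robot, z up; it spans y -190 to +170 mm. Sliding grille over its left part, timer dial on its top at the right end. Two rails (6 mm thick, 12 mm above the top) run along the front and back edges, y -57 to +165 mm; a grille stop 11 mm high at y -59 mm
- well (a point): Centre of the floor of the open well in the warmer's top (124 by 125 mm, floor 54 mm below the top), where the doughnut lies
- grille_tab (a point): Top centre of the black upright tab of the grille: 56 mm along the warmer's x, 10 mm thick along its y, standing 29 mm above the flat grille (top 126 mm, grille face 97 mm above the counter). It stands near the grille's left (+y) edge: push its left face toward the warmer's -y to shut the grille. Axes as the warmer's
- grille (a joint): Opening of the grille in m along the warmer's +y: 0 = fully home against its stop, 0.078 = fully open. About 1.5 N of friction plus some drag; it stays where it is left. From 0.011 to 0.005 a spring catch resists (up to about 8 N in all), then it snaps toward home. Starts at 0.045 to 0.075
- dial_axis (a point): On the upright turning axis of the timer dial, level with the top of its lever (132 mm above the counter); axes as the warmer's
- dial: Black timer dial: round base of 30 mm radius, up to 12 mm above the warmer's top, and one upright lever fin, 12 mm thick, from the axis to 58 mm out, 12 to 42 mm above the top. Origin on the axis at the warmer's top face (z 90 mm); its own x runs along the lever to the free end, z up. A finger on the lever's own +y side, 46 mm from the axis, pushes it round clockwise with 2 to 8 N
- lever_end (a point): Top of the lever's free end, 58 mm from the axis, 132 mm above the counter
- third_mark (a point): The mark of the third click: three small raised pips in a row on the warmer's top, 71 mm from the dial's axis. The other marks lie on the same circle anticlockwise from it, 24 degrees apart: two pips, one pip, a short bar (rest); all up to 3 mm high. The lever points at them
- timer (a joint): Turn of the dial in rad, clockwise from above: 0 = rest, lever pointing 216 degrees anticlockwise from the warmer's +x (to its front right). Clicks at 0.42, 0.84 and 1.26 (one, two, three pips), humps midway between and one beyond the third at 1.47; end stop 1.62. A spring always turns it back to 0 (0.10 N m at rest, 0.27 N m at the third click; humps add or take about 0.06)
- doughnut_in: Glazed doughnut, 100 mm across, 40 mm high, lying loose in the warmer's well; origin under its centre
- can: Drinks can, 66 mm across, 115 mm high, left of the warmer; a bystander
- tub: Yoghurt tub, 72 mm across, 72 mm high, left of the warmer; a bystander
- shaker: Pepper shaker, 44 mm across, 90 mm high, right of the warmer; a bystander
- tape: Roll of tape lying flat, 104 mm across, 25 mm high, right of the warmer; a bystander
Mind the look-alikes: they are no part of the job. What is shaped like the doughnut_in but red is not meant.

How it is judged:
By the outcome, as a careful person would: the job done as asked, in the order asked, and still so for the second after the job is handed in, while the arm keeps its last pose, push and grip.
It also fails if it takes over 48 s, if anything falls off the work surface, if the arm or the gripper's body presses on something with over 40 N, if the wrist force passes 120 N, or if a joint passes its speed limit or range.

## Working session

There is one attempt and no reset: what is moved stays moved. The work goes in short steps, Python scripts to look and compute and a tool call to move; the robot and the scene stay as the last step left them, time stands still between calls to the robot, and variables do not carry over. Pictures are saved under pics/ and viewed, at most 10 in all, crops included, and the job is handed in when it is done.

Besides the shell and the picture viewer there is one more tool, called as name(argument=value, ...), one argument or row to a line, values as JSON. move_arm: Moves the arm, as the interface text tells. Its arguments: {"type":"object","properties":{"deltas":{"type":"array"},"squeeze":{"type":"number"}},"required":["deltas"]}

```bash
mkdir -p pics
cat > h.py <<'E'
import numpy as np, cv2
from cell import manip
def snap(n,f=None):
    p=manip.snapshot(n)
    if f: cv2.imwrite('pics/'+f,cv2.cvtColor(p['pixels'],cv2.COLOR_RGB2BGR))
    return p
def ray(p,uv):
    K=np.array(p['intrinsics']);T=np.array(p['extrinsics'])
    d=np.linalg.inv(K)@[uv[0],uv[1],1]; d=np.array([d[0],-d[1],-d[2]])
    return T[:3,3],T[:3,:3]@d
def at_z(p,uv,z):
    o,d=ray(p,uv); return o+d*(z-o[2])/d[2]
def tri(rs):
    A=0;b=0
    for o,d in rs:
        d=d/np.linalg.norm(d);M=np.eye(3)-np.outer(d,d);A=A+M;b=b+M@o
    return np.linalg.solve(A,b)
def proj(p,X):
    K=np.array(p['intrinsics']);T=np.array(p['extrinsics'])
    c=T[:3,:3].T@(np.array(X)-T[:3,3]); u=K@[c[0],-c[1],-c[2]]; return u[:2]/u[2]
E
python3 - <<'E'
from h import *
np.set_printoptions(precision=4,suppress=True)
s=manip.read_state();print(s['time'],s['ee_pos'],s['tcp_rot'],s['finger_gap'])
Z=dict(warmer=0,well=.036,grille_tab=.126,dial_axis=.132,dial=.09,lever_end=.132,third_mark=.092,doughnut_in=.036,can=0,tub=0,shaker=0,tape=0)
P={}
for n in('top','side'):
    p=snap(n,n+'1.png');print(n,np.array(p['extrinsics'])[:3,3])
    for k,z in Z.items():
        for r in manip.place_of(p,k)[:2]:
            print(k,np.round(r['uv'],1),round(r['conf'],2),at_z(p,r['uv'],z)[:2])
            P.setdefault(k,{}).setdefault(n,ray(p,r['uv']))
for k,v in P.items():
    if len(v)==2: print('tri',k,tri(list(v.values())))
E
```

```text
0.0 [0.2059 0.5362 0.2082] [[-0.9335  0.3586 -0.0011]
 [ 0.3586  0.9335 -0.0017]
 [ 0.0004 -0.0019 -1.    ]] 0.9982120957590623
top [0.3396 0.0283 1.1651]
warmer [357.  208.5] 0.98 [ 0.5139 -0.105 ]
warmer [421.1 213.3] 0.51 [ 0.5031 -0.2873]
well [352.  210.2] 0.97 [ 0.5036 -0.0872]
well [268.4 231. ] 0.39 [0.4431 0.1395]
grille_tab [316.3 197.5] 0.64 [0.5215 0.0126]
grille_tab [352.  198.3] 0.58 [ 0.521 -0.078]
dial_axis [408.3 196.9] 0.79 [ 0.5259 -0.2201]
dial [403.9 196.6] 0.78 [ 0.5341 -0.2186]
lever_end [421.9 212. ] 0.63 [ 0.4879 -0.2537]
lever_end [358.5 207.9] 0.6 [ 0.4957 -0.0937]
third_mark [392.  219.6] 0.88 [ 0.4724 -0.1857]
third_mark [360.3 207.2] 0.51 [ 0.5037 -0.1031]
doughnut_in [205.4 227. ] 0.91 [0.4514 0.3095]
doughnut_in [353.5 201.7] 0.78 [ 0.5272 -0.0913]
can [271.9 196.7] 0.87 [0.5437 0.1363]
tub [269.9 230.7] 0.62 [0.4473 0.1389]
shaker [442.9 197.8] 0.7 [ 0.5488 -0.3512]
side [ 0.3453 -0.4509  1.0593]
warmer [337.5 250.2] 0.87 [ 0.5067 -0.1001]
well [337.3 245.2] 0.86 [ 0.5054 -0.0976]
grille_tab [330.5 193.1] 0.58 [0.5218 0.0237]
dial_axis [367.  273.1] 0
[... 208 characters left out ...]
ughnut_in [285.5 145.5] 0.86 [0.4518 0.2829]
can [327.1 181.6] 0.58 [0.5481 0.1312]
can [353.7 291.2] 0.46 [ 0.512  -0.2275]
tub [296.2 185.9] 0.76 [0.4483 0.1452]
shaker [331.  193.1] 0.6 [0.5471 0.0873]
shaker [383.  328.2] 0.58 [ 0.5537 -0.3433]
tape [350.7 351.3] 0.82 [ 0.4525 -0.3716]
tri warmer [ 0.5086 -0.1037  0.0113]
tri well [ 0.508  -0.0896  0.0128]
tri grille_tab [0.5178 0.0129 0.1472]
tri dial_axis [ 0.5327 -0.2216  0.1281]
tri dial [ 0.5372 -0.2226  0.0722]
tri lever_end [ 0.4868 -0.2544  0.1289]
tri third_mark [ 0.4657 -0.1793  0.1241]
tri doughnut_in [ 0.7797  0.7411 -2.0789]
tri can [ 0.548   0.1374 -0.0114]
tri tub [0.4465 0.1377 0.0134]
tri shaker [ 0.4506 -0.1796  0.5259]
```

Run:
```python
import cv2,numpy as np
a=cv2.imread('pics/top1.png')[150:270,180:500];b=cv2.imread('pics/side1.png')[110:390,260:420]
cv2.imwrite('pics/c1.png',cv2.resize(a,None,fx=2.5,fy=2.5,interpolation=2))
cv2.imwrite('pics/c2.png',cv2.resize(cv2.rotate(b,0),None,fx=2.5,fy=2.5,interpolation=2))
```

```text
(no output)
```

View pics/c1.png

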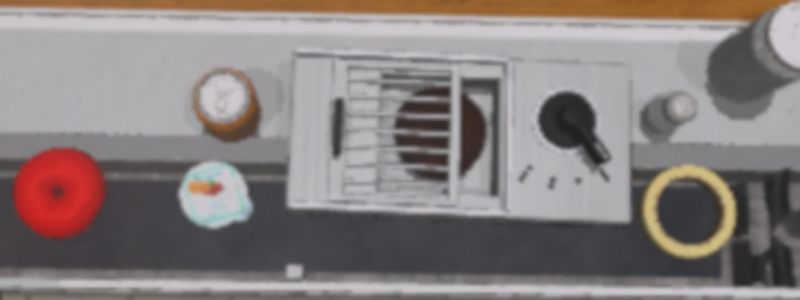

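View pics/c2.png

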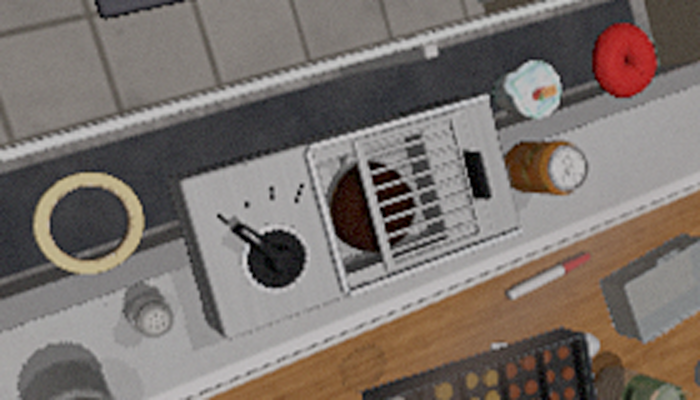

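The top crop shows the dark doughnut in the well under the grille at about (355,203), the black tab at about (315,201), and the dial at about (407,198). Its lever points to the front right, with the pips at (387–410, 219–223). Two things match the doughnut's shape: the red one at (204,227), outside on the left, which is the look-alike, and the dark one in the well at (355,203), which is the one meant. Neither gets touched.

Run:
```python
from h import *
np.set_printoptions(precision=4,suppress=True)
p=snap('top');s=snap('side')
for n,uv in dict(TR=(432.8,176),BR=(432,238.8)).items(): print(n,at_z(p,uv,.09))
for n,uv in dict(TL=(298,170),BL=(295.2,232.8)).items(): print(n,at_z(p,uv,.102))
m=manip.trace(p,'warmer')[0]['region'];print(cv2.minAreaRect(np.argwhere(m)[:,::-1].astype(np.float32)), np.degrees(np.arctan2(*(at_z(p,(420,200),.09)-at_z(p,(300,200),.09))[:2])))
for q in(p,s):
  for k,z in(('grille_tab',.115),('can',.115),('lever_end',.12),('shaker',.09)):
    for r in manip.trace(q,k)[:2]:
      rg=np.argwhere(r['region'])[:,::-1]
      print(k,round(r['conf'],2),len(rg),np.round(r['uv'],1),at_z(q,r['uv'],z)[:2],rg.min(0),rg.max(0))
# dark tab blob, by threshold
g=p['pixels'][180:225,305:325].max(2);t=np.argwhere(g<60);print(len(t),t.min(0)+[180,305],t.max(0)+[180,305])
c=t.mean(0)[::-1]+[305,180];print(c,at_z(p,c,.122))
```

```text
TR [ 0.591 -0.297  0.09 ]
BR [ 0.4241 -0.2895  0.09  ]
TL [0.5979 0.061  0.102 ]
BL [0.4334 0.0647 0.102 ]
((364.36297607421875, 204.87957763671875), (137.2790985107422, 67.21504974365234), 2.321530818939209) 179.04519243455863
grille_tab 0.92 1116 [332.9 207.6] [ 0.498  -0.0303] [311 173] [364 232]
grille_tab 0.73 423 [408.2 200.6] [ 0.5193 -0.2237] [398 187] [422 214]
can 0.86 615 [270.5 192.7] [0.5339 0.1296] [257 177] [283 206]
lever_end 0.57 503 [409.9 200.8] [ 0.518  -0.2269] [396 186] [424 215]
shaker 0.62 301 [450.3 193.4] [ 0.5448 -0.342 ] [437 187] [459 203]
grille_tab 0.58 1107 [330.8 211.2] [ 0.5072 -0.0252] [303 193] [368 248]
can 0.9 613 [328.2 172.1] [0.5388 0.0977] [316 154] [337 187]
lever_end 0.96 469 [363.3 278.8] [ 0.5265 -0.2306] [349 267] [374 295]
shaker 0.8 284 [385.7 326.3] [ 0.5439 -0.3503] [377 320] [395 338]
shaker 0.45 448 [363.4 280.6] [ 0.5309 -0.2281] [349 268] [374 295]
2 [191 314] [210 315]
[314.5 200.5] [0.5144 0.017  0.122 ]
```

move_arm(
  deltas=[
    [[0, 0, 7], [0, 0, 0], -1],
    [[0, 0, 14], [0, 0, 0], -1],
    [[0, 0, 21], [0, 0, 0], -1],
    [[0, 0, 28], [0, 0, 0], -1],
    [[0, 0, 35], [0, 0, 0], -1],
    [[0, 0, 42], [0, 0, 0], -1],
    [[0, 0, 49], [0, 0, 0], -1],
    [[0, 0, 56], [0, 0, 0], -1],
    [[0, 0, 63], [0, 0, 0], -1],
    [[0, 0, 69], [0, 0, 0], -1],
  ],
  squeeze=40,
)

```text
time: 2.68
ee_pos: [0.2062, 0.5367, 0.2092]
tcp_rot: [[0.006, 1.0, -0.0], [1.0, -0.006, -0.0], [-0.0, -0.0, -1.0]]
force: [-0.3, -0.4, -0.2]
finger_gap: 0.004
grip_force: 0.0
```

move_arm(
  deltas=[
    [[0, 0, 0], [-0.8, 0.5, 0], -1],
    [[0, 0, 0], [-1.6, 1.0, 0], -1],
    [[0, 0, 0], [-2.4, 1.5, 0], -1],
    [[0, 0, 0], [-3.2, 2.0, 0], -1],
    [[0, 0, 0], [-4.0, 2.5, 0], -1],
    [[0, 0, 0], [-4.7, 3.0, 0], -1],
    [[0, 0, 0], [-5.4, 3.5, 0], -1],
    [[0, 0, 0], [-6.1, 4.0, 0], -1],
    [[0, 0, 0], [-6.8, 4.5, 0], -1],
    [[0, 0, 0], [-7.4, 5.0, 0], -1],
  ],
)

```text
time: 3.52
ee_pos: [0.4069, 0.2389, 0.2095]
tcp_rot: [[0.001, 1.0, 0.001], [1.0, -0.001, -0.0], [-0.0, 0.001, -1.0]]
force: [1.1, 0.8, -0.1]
finger_gap: 0.003
grip_force: 0.0
```

move_arm(
  deltas=[
    [[0, 0, 0], [-0.6, 0.4, 0], -1],
    [[0, 0, 0], [-1.2, 0.8, 0], -1],
    [[0, 0, 0], [-1.8, 1.2, 0], -1],
    [[0, 0, 0], [-2.4, 1.6, 0], -1],
    [[0, 0, 0], [-3.0, 2.0, 0], -1],
    [[0, 0, 0], [-3.6, 2.3, 0], -1],
    [[0, 0, 0], [-4.1, 2.6, 0], -1],
    [[0, 0, 0], [-4.4, 2.8, 0], -1],
    [[0, 0, 0], [-4.6, 2.8, 0], -1],
    [[0, 0, 0], [-4.6, 2.8, 0], -1],
  ],
)

```text
time: 4.35
ee_pos: [0.518, 0.0558, 0.2091]
tcp_rot: [[0.002, 1.0, -0.001], [1.0, -0.002, -0.0], [-0.0, -0.001, -1.0]]
force: [-0.4, 0.0, 0.6]
finger_gap: 0.0
grip_force: 0.0
```

Run:
```python
from h import *
np.set_printoptions(precision=4,suppress=True)
s=manip.read_state();print(s['time'],s['ee_pos'],s['q'],s['force'])
a=snap('wrist','w1.png');b=snap('side','s2.png')
for p in(a,b):
  for k,z in(('grille_tab',.126),('dial_axis',.132),('lever_end',.132)):
    for r in manip.place_of(p,k)[:2]: print(k,round(r['conf'],2),np.round(r['uv']),at_z(p,r['uv'],z))
o=cv2.imread('pics/w1.png');t=cv2.resize(cv2.imread('pics/s2.png')[110:310,250:450],(400,400));cv2.imwrite('pics/w1s2.png',cv2.resize(np.hstack([o,t]),(800,308)))
```

```text
4.35 [0.518  0.0558 0.2091] [-0.1249  0.0185  1.7467 -0.0001  1.377  -0.1231] [-0.4169  0.0277  0.6127]
grille_tab 0.58 [317. 244.] [0.5175 0.0167 0.126 ]
grille_tab 0.71 [367. 274.] [ 0.5388 -0.2232  0.126 ]
grille_tab 0.69 [328. 192.] [0.5154 0.0276 0.126 ]
dial_axis 0.83 [366. 275.] [ 0.5346 -0.2256  0.132 ]
lever_end 0.64 [380. 326.] [ 0.523  -0.3508  0.132 ]
lever_end 0.6 [350. 294.] [ 0.4808 -0.2599  0.132 ]
```

View pics/w1s2.png

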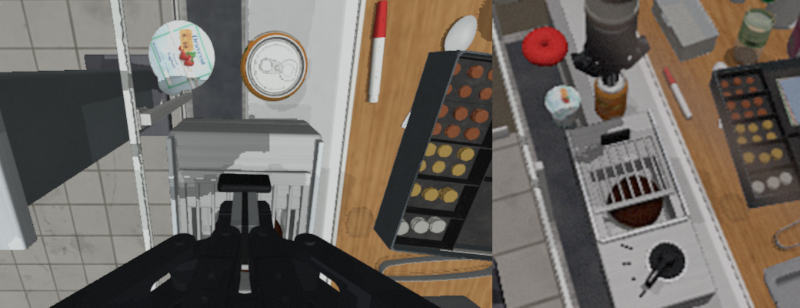

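The wrist view shows the tab at about (317,244), standing free of the fingers, with the can and tub well to the left. I'll go down behind the tab.

move_arm(
  deltas=[
    [[0, 0, 0], [0, 0, 0.4], -1],
    [[0, 0, 0], [0, 0, 0.9], -1],
    [[0, 0, 0], [0, 0, 1.4], -1],
    [[0, 0, 0], [0, 0, 1.8], -1],
    [[0, 0, 0], [0, 0, 2.1], -1],
    [[0, 0, 0], [0, 0, 2.25], -1],
    [[0, 0, 0], [0, 0, 2.25], -1],
  ],
)

```text
time: 5.33
ee_pos: [0.5171, 0.0569, 0.1179]
tcp_rot: [[0.0, 1.0, -0.003], [1.0, -0.0, 0.0], [0.0, -0.003, -1.0]]
force: [0.2, -0.5, -0.8]
finger_gap: 0.001
grip_force: 0.0
```

move_arm(
  deltas=[
    [[0, 0, 0], [-0.15, 0, 0], -1],
    [[0, 0, 0], [-0.3, 0, 0], -1],
    [[0, 0, 0], [-0.45, 0, 0], -1],
    [[0, 0, 0], [-0.6, 0, 0], -1],
    [[0, 0, 0], [-0.75, 0, 0], -1],
    [[0, 0, 0], [-0.9, 0, 0], -1],
    [[0, 0, 0], [-1.05, 0, 0], -1],
    [[0, 0, 0], [-1.2, 0, 0], -1],
  ],
)

```text
time: 6.0
ee_pos: [0.5181, 0.0079, 0.1193]
tcp_rot: [[0.0, 1.0, 0.0], [1.0, -0.0, -0.0], [-0.0, 0.0, -1.0]]
force: [-1.5, -0.5, -0.3]
finger_gap: -0.0
grip_force: 0.0
```

Run:
```python
from h import *
np.set_printoptions(precision=4,suppress=True)
a=snap('wrist','w2.png');b=snap('side','s3.png');s=manip.read_state();print(s['ee_pos'],s['force'])
for p in(a,b):
  for r in manip.place_of(p,'grille_tab')[:2]: print(round(r['conf'],2),np.round(r['uv']),at_z(p,r['uv'],.126))
o=cv2.imread('pics/w2.png');t=cv2.resize(cv2.imread('pics/s3.png')[160:310,280:430],(400,400));cv2.imwrite('pics/w2s3.png',cv2.resize(np.hstack([o,t]),(800,308)))
```

```text
[0.5181 0.0077 0.1192] [-0.0485  0.799   0.1643]
0.63 [314. 237.] [0.5164 0.0163 0.126 ]
0.79 [331. 192.] [0.5229 0.0263 0.126 ]
```

View pics/w2s3.png

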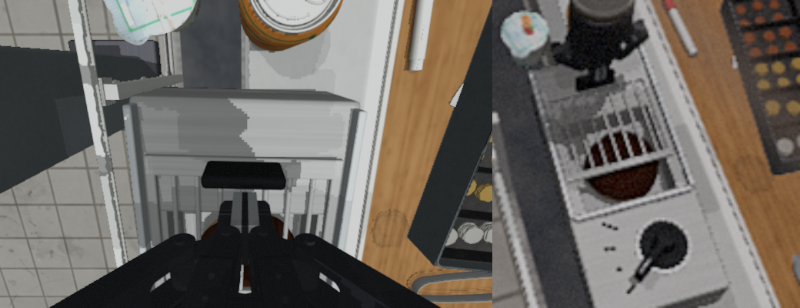

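Run:
```python
from h import *
np.set_printoptions(precision=4,suppress=True)
a=snap('wrist');b=snap('side');c=snap('top','t3.png')
print(np.array(a['extrinsics']),a['intrinsics'])
s=manip.read_state();T=s['ee_pos']+s['tcp_rot']@[0,0,.014]
for n,p in(('w',a),('s',b),('t',c)):
  print(n,'tip',proj(p,T),'tabs',[proj(p,(.517,y,.126)).round() for y in(.03,.016,-.008)])
t=cv2.imread('pics/t3.png')[160:250,280:450];u=cv2.imread('pics/top1.png')[160:250,280:450]
cv2.imwrite('pics/t3c.png',cv2.resize(np.vstack([u,t]),None,fx=3.3,fy=3.3,interpolation=2))
```

```text
[[ 1.      0.0008 -0.0005  0.5182]
 [-0.0006  0.9495  0.3137  0.0895]
 [ 0.0007 -0.3137  0.9495  0.2836]
 [ 0.      0.      0.      1.    ]] [[347.1734   0.     317.9663]
 [  0.     347.1734 198.1264]
 [  0.       0.       1.    ]]
w tip [317.4638 234.7427] tabs [array([315., 213.]), array([315., 239.]), array([316., 281.])]
s tip [330.6585 201.317 ] tabs [array([328., 192.]), array([330., 196.]), array([332., 203.])]
t tip [317.5473 200.244 ] tabs [array([309., 199.]), array([315., 199.]), array([324., 199.])]
```

View pics/t3c.png

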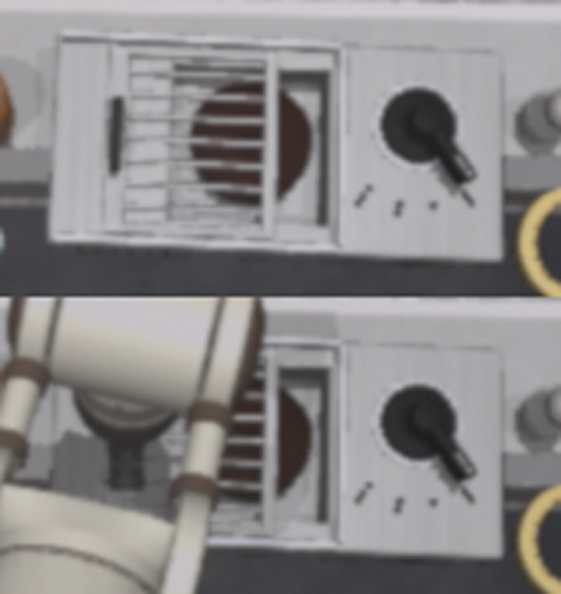

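Run:
```python
import cv2,numpy as np
f=lambda n:cv2.resize(cv2.convertScaleAbs(cv2.imread(n)[190:360,230:410],alpha=2.2,beta=20),(400,378),interpolation=2)
cv2.imwrite('pics/cmp.png',np.hstack([f('pics/w1.png'),f('pics/w2.png')]))
```

```text
(no output)
```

View pics/cmp.png

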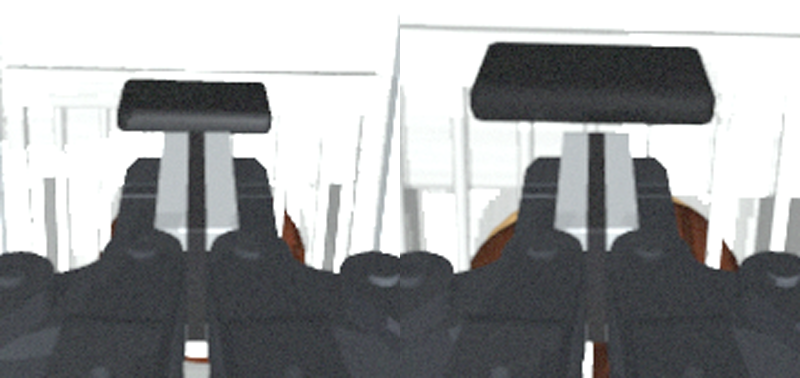

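The crop shows the fingertips at about (318,249), with a white gap between them and the tab, whose right edge is at row 245. The grille hasn't moved. I'll shift 12 mm further and compare before deciding which side of the tab the fingers are on.

move_arm(
  deltas=[
    [[0, 0, 0], [-0.1, 0, 0], -1],
    [[0, 0, 0], [-0.2, 0, 0], -1],
    [[0, 0, 0], [-0.3, 0, 0], -1],
    [[0, 0, 0], [-0.3, 0, 0], -1],
  ],
)

```text
time: 6.68
ee_pos: [0.5182, -0.0042, 0.1193]
tcp_rot: [[0.001, 1.0, 0.0], [1.0, -0.001, -0.0], [-0.0, 0.0, -1.0]]
force: [1.2, -0.0, 0.6]
finger_gap: 0.001
grip_force: 0.0
```

Run:
```python
from h import *
np.set_printoptions(precision=4,suppress=True)
s=manip.read_state();print(s['ee_pos'],s['force'],s['wrist_torque'])
a=snap('wrist','w4.png');t=snap('top','t4.png');q=snap('side','s4.png')
for p in(a,q):
  for r in manip.place_of(p,'grille_tab')[:2]: print(round(r['conf'],2),np.round(r['uv']),at_z(p,r['uv'],.126))
f=lambda p,y,x,h,w:cv2.resize(cv2.cvtColor(cv2.convertScaleAbs(p['pixels'][y:y+h,x:x+w],alpha=1.6,beta=20),4),(400,300),interpolation=2)
cv2.imwrite('pics/v4.png',np.vstack([np.hstack([f(a,190,220,150,200),f(t,160,280,120,160)]),np.hstack([f(q,150,290,90,120),f(a,0,0,400,640)])]))
```

```text
[ 0.5182 -0.0042  0.1193] [ 1.1734 -0.0428  0.5727] [ 0.0323 -0.04    0.051 ]
0.67 [315. 215.] [0.5171 0.0159 0.126 ]
0.88 [328. 195.] [0.5144 0.0209 0.126 ]
```

View pics/v4.png

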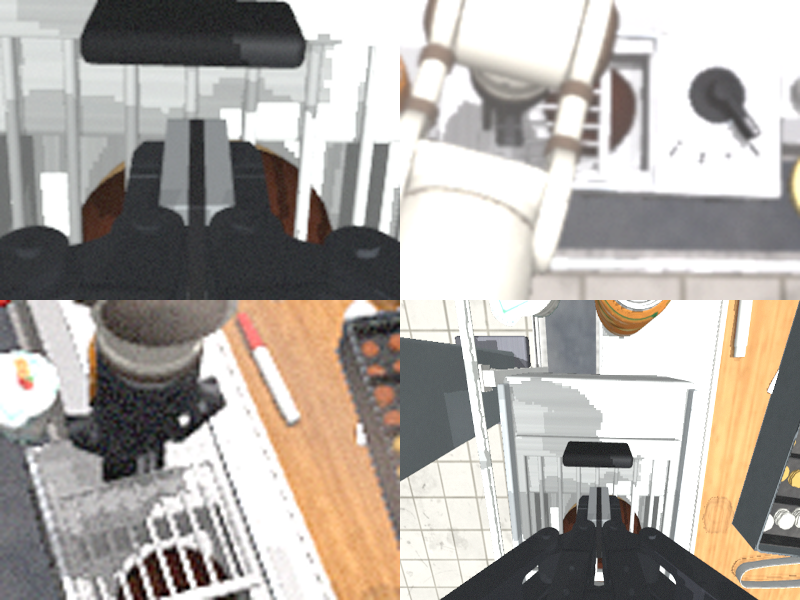

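The fingers are past the tab with no contact, and the grille is unmoved. So they passed over the tab's top, and the shut tips sit higher than I assumed (about 20 mm behind the TCP by the wrist view). I'll go back and probe downward on the left of the tab.

move_arm(
  deltas=[
    [[0, 0, 0], [0, 0, -0.5], -1],
    [[0, 0, 0], [0, 0, -1.0], -1],
    [[0, 0, 0], [0.5, 0, -1.0], -1],
    [[0, 0, 0], [1.0, 0, -1.0], -1],
    [[0, 0, 0], [1.5, 0, -1.0], -1],
    [[0, 0, 0], [1.5, 0, -0.5], -1],
    [[0, 0, 0], [1.5, 0, 0.0], -1],
    [[0, 0, 0], [1.5, 0, 0.1], -1],
    [[0, 0, 0], [1.5, 0, 0.2], -1],
    [[0, 0, 0], [1.5, 0, 0.2], -1],
  ],
)

```text
time: 7.77
ee_pos: [0.5178, 0.0566, 0.1109]
tcp_rot: [[0.0, 1.0, -0.001], [1.0, -0.0, 0.0], [0.0, -0.001, -1.0]]
force: [-0.1, 0.8, 0.4]
finger_gap: 0.003
grip_force: 0.0
```

move_arm(
  deltas=[
    [[0, 0, 0], [0, 0, 0.05], -1],
    [[0, 0, 0], [0, 0, 0.1], -1],
    [[0, 0, 0], [0, 0, 0.1], -1],
  ],
)

```text
time: 8.02
ee_pos: [0.5185, 0.0565, 0.1077]
tcp_rot: [[0.001, 1.0, 0.001], [1.0, -0.001, -0.0], [-0.0, 0.001, -1.0]]
force: [0.6, -1.6, 0.0]
finger_gap: -0.001
grip_force: 0.0
```

move_arm(
  deltas=[
    [[0, 0, 0], [0, 0, 0.05], -1],
    [[0, 0, 0], [0, 0, 0.1], -1],
    [[0, 0, 0], [0, 0, 0.15], -1],
    [[0, 0, 0], [0, 0, 0.2], -1],
    [[0, 0, 0], [0, 0, 0.2], -1],
  ],
)

```text
time: 8.43
ee_pos: [0.5177, 0.0567, 0.0986]
tcp_rot: [[0.0, 1.0, -0.001], [1.0, -0.0, 0.0], [0.0, -0.001, -1.0]]
force: [-0.7, 0.1, 0.2]
finger_gap: -0.001
grip_force: 0.0
```

move_arm(
  deltas=[
    [[0, 0, 0], [0, 0, 0.05], -1],
    [[0, 0, 0], [0, 0, 0.1], -1],
    [[0, 0, 0], [0, 0, 0.15], -1],
    [[0, 0, 0], [0, 0, 0.2], -1],
    [[0, 0, 0], [0, 0, 0.2], -1],
  ],
)

```text
time: 8.85
ee_pos: [0.5177, 0.0567, 0.0906]
tcp_rot: [[0.0, 1.0, -0.001], [1.0, -0.0, 0.0], [0.0, -0.001, -1.0]]
force: [-0.5, 0.6, 0.1]
finger_gap: -0.002
grip_force: 0.0
```

Run:
```python
from h import *
np.set_printoptions(precision=4,suppress=True)
s=manip.read_state();print(s['ee_pos'],s['force'],s['wrist_torque'])
a=snap('wrist')
for r in manip.place_of(a,'grille_tab')[:2]: print(round(r['conf'],2),np.round(r['uv']),at_z(a,r['uv'],.126))
cv2.imwrite('pics/w5.png',cv2.resize(cv2.cvtColor(cv2.convertScaleAbs(a['pixels'][180:380,200:440],alpha=1.8,beta=20),4),(600,500),interpolation=2))
```

```text
[0.5177 0.0567 0.0906] [-0.4994  0.5809  0.0688] [ 0.0145 -0.0404 -0.029 ]
0.75 [316. 359.] [0.517  0.0166 0.126 ]
```

View pics/w5.png

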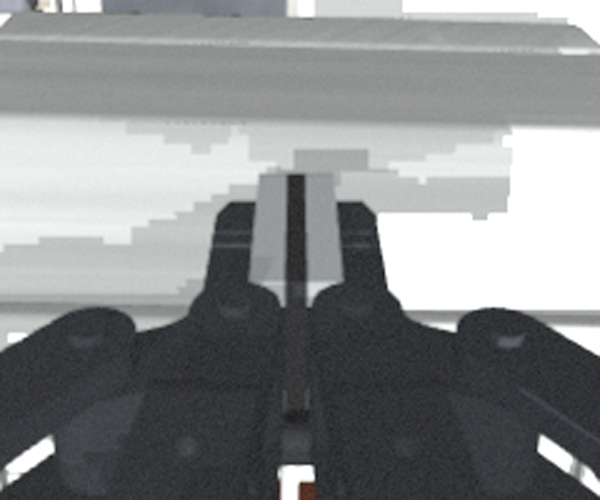

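The tips hang just above the warmer's top (tip at row 250, its shadow right beside it). They must now be below the tab's top, so I'll lower 6 mm and push while watching the force.

move_arm(
  deltas=[
    [[0, 0, 0], [0, 0, 0.08], -1],
    [[0, 0, 0], [0, 0, 0.15], -1],
    [[0, 0, 0], [-0.15, 0, 0.15], -1],
    [[0, 0, 0], [-0.3, 0, 0.15], -1],
    [[0, 0, 0], [-0.45, 0, 0.15], -1],
    [[0, 0, 0], [-0.6, 0, 0.15], -1],
    [[0, 0, 0], [-0.75, 0, 0.15], -1],
    [[0, 0, 0], [-0.9, 0, 0.15], -1],
  ],
)

```text
time: 9.62
ee_pos: [0.518, 0.0201, 0.0853]
tcp_rot: [[0.001, 1.0, -0.0], [1.0, -0.001, 0.001], [0.001, -0.0, -1.0]]
force: [-0.5, 2.5, 1.4]
finger_gap: 0.0
grip_force: 0.7
```

move_arm(
  deltas=[
    [[0, 0, 0], [-0.1, 0, 0], -1],
    [[0, 0, 0], [-0.2, 0, 0], -1],
    [[0, 0, 0], [-0.3, 0, 0], -1],
  ],
)

```text
time: 9.87
ee_pos: [0.5179, 0.0083, 0.0852]
tcp_rot: [[0.0, 1.0, -0.0], [1.0, -0.0, 0.0], [0.0, -0.0, -1.0]]
force: [-1.3, 0.8, 0.6]
finger_gap: 0.003
grip_force: 0.7
```

Run:
```python
from h import *
np.set_printoptions(precision=4,suppress=True)
s=manip.read_state();print(s['ee_pos'],s['force'],s['wrist_torque'])
a=snap('wrist');b=snap('side','s6.png')
for p in (a,b):
  for r in manip.place_of(p,'grille_tab')[:2]: print(round(r['conf'],2),np.round(r['uv']),at_z(p,r['uv'],.126))
```

```text
[0.5179 0.0083 0.0852] [-1.2836  0.847   0.6325] [ 0.2566  0.1652 -0.0128]
0.79 [330. 204.] [ 0.5093 -0.0096  0.126 ]
```

The tab is moving (about −0.008 now). I'll keep pushing until it reaches the stop.

move_arm(
  deltas=[
    [[0, 0, 0], [-0.1, 0, 0], -1],
    [[0, 0, 0], [-0.2, 0, 0], -1],
    [[0, 0, 0], [-0.3, 0, 0], -1],
    [[0, 0, 0], [-0.38, 0, 0], -1],
  ],
)

```text
time: 10.4
ee_pos: [0.518, -0.0064, 0.0852]
tcp_rot: [[0.001, 1.0, -0.0], [1.0, -0.001, 0.001], [0.001, -0.0, -1.0]]
force: [-1.7, 9.5, 3.3]
finger_gap: -0.001
grip_force: 5.3
```

move_arm(
  deltas=[
    [[0, 0, 0], [-0.06, 0, 0], -1],
    [[0, 0, 0], [-0.12, 0, 0], -1],
  ],
)

```text
time: 10.57
ee_pos: [0.5179, -0.009, 0.0852]
tcp_rot: [[0.001, 1.0, -0.0], [1.0, -0.001, 0.005], [0.005, -0.0, -1.0]]
force: [-0.3, 10.0, 3.4]
finger_gap: -0.002
grip_force: 5.2
```

move_arm(
  deltas=[
    [[0, 0, 0], [-0.06, 0, 0], -1],
    [[0, 0, 0], [-0.12, 0, 0], -1],
  ],
)

```text
time: 10.73
ee_pos: [0.5178, -0.0157, 0.0852]
tcp_rot: [[-0.0, 1.0, -0.001], [1.0, 0.0, 0.001], [0.001, -0.001, -1.0]]
force: [-0.4, 0.9, 0.1]
finger_gap: 0.006
grip_force: 0.5
```

Run:
```python
from h import *
s=manip.read_state();print(s['ee_pos'],s['force'],s['wrist_torque'])
t=snap('top','t7.png');u=cv2.imread('pics/top1.png')
f=lambda i:cv2.resize(i[165:240,340:405],(390,450),interpolation=2)
cv2.imwrite('pics/t7c.png',np.hstack([f(u),f(cv2.imread('pics/t7.png'))]))
```

```text
[ 0.51778389 -0.01569561  0.08515854] [-0.35913104  0.89206425  0.1063259 ] [0.17011095 0.08153804 0.00906825]
```

View pics/t7c.png

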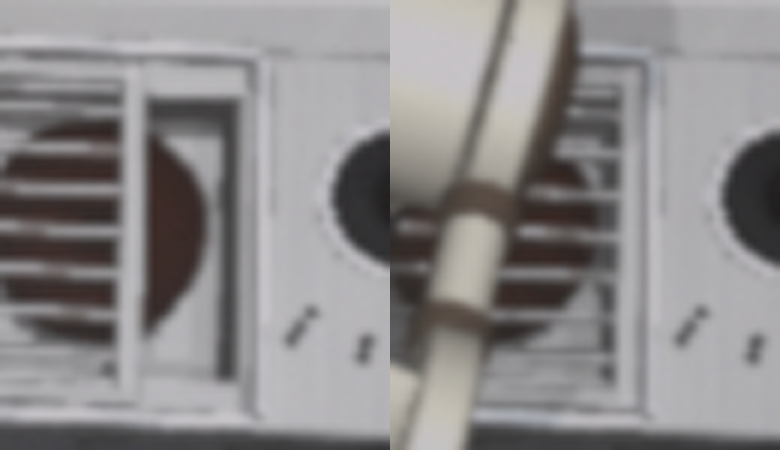

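The spring catch was overcome: the force rose to 10 N, then dropped, and the grille's edge is now at the stop end (about col 378). I'll press on lightly until the stop resists.

move_arm(
  deltas=[
    [[0, 0, 0], [-0.05, 0, 0], -1],
    [[0, 0, 0], [-0.1, 0, 0], -1],
  ],
)

```text
time: 10.95
ee_pos: [0.5178, -0.0161, 0.0852]
tcp_rot: [[0.002, 1.0, -0.001], [1.0, -0.002, 0.009], [0.009, -0.001, -1.0]]
force: [-0.3, 25.2, 6.3]
finger_gap: 0.002
grip_force: 12.2
```

move_arm(
  deltas=[
    [[0, 0, 0], [-0.05, 0, 0], -1],
    [[0, 0, 0], [-0.1, 0, 0], -1],
  ],
)

```text
time: 11.12
ee_pos: [0.5177, -0.0161, 0.0852]
tcp_rot: [[0.002, 1.0, -0.0], [1.0, -0.002, 0.016], [0.016, -0.001, -1.0]]
force: [1.7, 39.4, 8.8]
finger_gap: 0.003
grip_force: 19.7
```

The grille is firmly home: it doesn't move even at 39 N. Now I'll back off, rise and go over to the right of the dial lever, turning the tool so that tool +x is the push direction.

move_arm(
  deltas=[
    [[0, 0, 0], [0.3, 0, 0], -1],
    [[0, 0, 0], [0.6, 0, -0.1], -1],
    [[0, 0, 0], [0.6, 0, -1.0], -1],
    [[0, 0, 0], [0.5, 0, -1.9], -1],
    [[0, 0, -5], [0, 0, -2.0], -1],
    [[0, 0, -10], [-0.8, 0, -2.0], -1],
    [[0, 0, -15], [-1.6, 0, -2.0], -1],
    [[0, 0, -20], [-2.4, 0, -2.0], -1],
    [[0, 0, -26], [-3.2, -0.1, -2.0], -1],
    [[0, 0, -32], [-4.0, -0.12, -2.0], -1],
  ],
)

```text
time: 11.95
ee_pos: [0.5128, -0.1863, 0.1657]
tcp_rot: [[-0.534, 0.846, 0.0], [0.846, 0.534, -0.002], [-0.002, -0.001, -1.0]]
force: [0.3, -0.1, -0.7]
finger_gap: -0.002
grip_force: 0.0
```

Run:
```python
from h import *
np.set_printoptions(precision=3,suppress=True)
s=manip.read_state();print(s['time'],s['ee_pos'],s['tcp_rot'],s['q'])
ds=[]
for n in('top','side','wrist'):
  p=snap(n,n+'8.png')
  for k,z in(('grille_tab',.126),('dial_axis',.132),('dial',.09),('lever_end',.132),('third_mark',.092)):
    for r in manip.place_of(p,k)[:1]: print(n,k,round(r['conf'],2),np.round(r['uv']),at_z(p,r['uv'],z)[:2])
tgt=np.array([.5134,-.2733]);d=np.array(s['tcp_rot']).T@np.r_[tgt-s['ee_pos'][:2],0];print(d/.04)
```

```text
11.95 [ 0.513 -0.186  0.166] [[-0.534  0.846  0.   ]
 [ 0.846  0.534 -0.002]
 [-0.002 -0.001 -1.   ]] [-0.569  0.119  1.729 -0.001  1.293 -1.132]
top grille_tab 0.57 [335. 200.] [ 0.517 -0.036]
top dial_axis 0.8 [410. 196.] [ 0.527 -0.223]
top dial 0.57 [405. 196.] [ 0.536 -0.222]
top third_mark 0.59 [392. 222.] [ 0.467 -0.185]
side grille_tab 0.74 [335. 211.] [ 0.516 -0.032]
side dial_axis 0.86 [366. 276.] [ 0.532 -0.229]
side dial 0.9 [362. 281.] [ 0.527 -0.228]
side lever_end 0.96 [350. 296.] [ 0.478 -0.264]
side third_mark 0.97 [336. 273.] [ 0.469 -0.188]
wrist dial 0.84 [311. 256.] [ 0.534 -0.225]
wrist lever_end 0.85 [221. 287.] [ 0.484 -0.256]
wrist third_mark 0.58 [274. 170.] [ 0.475 -0.18 ]
[-1.847 -1.149  0.004]
```

move_arm(
  deltas=[
    [[0, 0, 0], [-0.6, -0.4, 0], -1],
    [[0, 0, -2], [-1.2, -0.8, 0], -1],
    [[0, 0, -2], [-1.6, -1.1, 0], -1],
    [[0, 0, -2], [-1.85, -1.2, 0.3], -1],
    [[0, 0, -2], [-1.85, -1.2, 0.8], -1],
    [[0, 0, -2], [-1.85, -1.2, 1.3], -1],
    [[0, 0, -2], [-1.85, -1.2, 1.7], -1],
    [[0, 0, -2], [-1.85, -1.2, 1.95], -1],
    [[0, 0, -2], [-1.85, -1.2, 1.95], -1],
  ],
)

```text
time: 13.6
ee_pos: [0.5101, -0.2711, 0.0845]
tcp_rot: [[-0.559, 0.829, -0.004], [0.829, 0.559, 0.003], [0.005, -0.001, -1.0]]
force: [0.1, 0.3, -0.0]
finger_gap: 0.002
grip_force: 0.0
```

```bash
cat > arc.py <<'E'
from h import *
from scipy.spatial.transform import Rotation as R
np.set_printoptions(precision=2,suppress=True)
A=np.array([.5325,-.224])
def rows(ths,off,z=None):
    s=manip.read_state();p0=s['ee_pos'];R0=np.array(s['tcp_rot']);print(p0,s['force'],s['q'][5])
    for th in ths:
        a=np.radians(th);u=np.array([np.cos(a),np.sin(a)]);n=np.array([-u[1],u[0]])
        C=A+.046*u+off*n; b=a-np.pi/2
        x=np.array([np.cos(b),np.sin(b),0]);zz=np.array([0,0,-1.]);M=np.c_[x,np.cross(zz,x),zz]
        rv=R.from_matrix(R0.T@M).as_rotvec(degrees=True)
        print(round(th,1),rv,R0.T@(np.r_[C,p0[2]]-p0)/.04)
E
python3 - <<'E'
from arc import *
rows([214.5],.018);rows(np.arange(209,171,-5.5),.016)
E
```

```text
[ 0.51 -0.27  0.08] [ 0.05  0.32 -0.  ] -1.2905260439273842
214.5 [-0.08 -0.27 -0.53] [ 0.2  -0.02  0.  ]
[ 0.51 -0.27  0.08] [ 0.05  0.32 -0.  ] -1.2905260439273842
209.0 [-0.09 -0.27  4.97] [ 0.37 -0.06  0.  ]
203.5 [-0.1  -0.27 10.47] [ 0.48 -0.08  0.  ]
198.0 [-0.12 -0.26 15.97] [ 0.6  -0.09  0.  ]
192.5 [-0.13 -0.26 21.47] [ 0.71 -0.09  0.  ]
187.0 [-0.14 -0.25 26.97] [ 0.83 -0.08  0.  ]
181.5 [-0.15 -0.24 32.47] [ 0.94 -0.06  0.  ]
176.0 [-0.17 -0.24 37.97] [ 1.06 -0.03  0.01]
```

move_arm(
  deltas=[
    [[0, 0, 0], [0.1, 0, -0.05], -1],
    [[0, 0, 0], [0.2, 0, -0.05], -1],
    [[0, 0, 2], [0.29, -0.04, -0.05], -1],
    [[0, 0, 5], [0.37, -0.06, -0.05], -1],
    [[0, 0, 8], [0.43, -0.07, -0.05], -1],
    [[0, 0, 10.5], [0.48, -0.08, -0.05], -1],
    [[0, 0, 13], [0.54, -0.09, -0.05], -1],
    [[0, 0, 16], [0.6, -0.09, -0.05], -1],
  ],
)

```text
time: 14.27
ee_pos: [0.4963, -0.2563, 0.0912]
tcp_rot: [[-0.307, 0.952, 0.003], [0.952, 0.307, -0.005], [-0.006, 0.002, -1.0]]
force: [0.1, -5.7, -0.8]
finger_gap: -0.001
grip_force: 2.3
```

Run:
```python
from arc import *
rows(np.arange(192.5,150,-5.5),.016)
for n in('side','wrist'):
  p=snap(n,n+'9.png')
  for k,z in(('dial',.09),('lever_end',.132),('third_mark',.092)):
    for r in manip.place_of(p,k)[:1]:
      X=at_z(p,r['uv'],z)[:2];print(n,k,round(r['conf'],2),np.round(r['uv']),np.round(X,4),np.degrees(np.arctan2(*(X-A)[::-1]))%360)
```

```text
[ 0.5  -0.26  0.09] [ 0.09 -5.68 -0.76] -1.0031763492411105
192.5 [0.11 0.33 5.37] [ 0.2  -0.07 -0.  ]
187.0 [ 0.12  0.32 10.87] [ 0.32 -0.1  -0.  ]
181.5 [ 0.14  0.32 16.37] [ 0.43 -0.11 -0.  ]
176.0 [ 0.16  0.31 21.87] [ 0.55 -0.11 -0.  ]
170.5 [ 0.17  0.3  27.37] [ 0.66 -0.1  -0.  ]
165.0 [ 0.19  0.3  32.87] [ 0.78 -0.07 -0.  ]
159.5 [ 0.2   0.29 38.37] [ 0.89 -0.04 -0.01]
154.0 [ 0.22  0.28 43.87] [ 1.    0.   -0.01]
side lever_end 0.72 [336. 267.] [ 0.47 -0.19] 148.65960400210284
side third_mark 0.83 [338. 268.] [ 0.48 -0.18] 138.49147615912116
wrist dial 0.79 [404. 212.] [ 0.53 -0.22] 108.63498113790034
wrist lever_end 0.88 [281. 251.] [ 0.48 -0.24] 197.60914101577626
wrist third_mark 0.72 [323.  94.] [ 0.47 -0.18] 143.45873226857742
```

The lever follows: the wrist camera shows it at about 197.6°, with 5.7 N of push. I'll continue along the arc.

move_arm(
  deltas=[
    [[0, 0, 5], [0.17, -0.05, 0.05], -1],
    [[0, 0, 10], [0.28, -0.08, 0.05], -1],
    [[0, 0, 14], [0.37, -0.1, 0.05], -1],
    [[0, 0, 18], [0.46, -0.11, 0.05], -1],
    [[0, 0, 22], [0.55, -0.11, 0.05], -1],
    [[0, 0, 26], [0.63, -0.1, 0.05], -1],
    [[0, 0, 30], [0.72, -0.09, 0.05], -1],
    [[0, 0, 34], [0.8, -0.07, 0.05], -1],
    [[0, 0, 38], [0.88, -0.04, 0.05], -1],
    [[0, 0, 38], [0.88, -0.04, 0.05], -1],
  ],
)

```text
time: 15.5
ee_pos: [0.4841, -0.2233, 0.0884]
tcp_rot: [[0.345, 0.939, 0.003], [0.939, -0.345, -0.004], [-0.003, 0.004, -1.0]]
force: [1.6, -5.7, 2.3]
finger_gap: -0.0
grip_force: 2.3
```

```bash
cat > m.py <<'E'
from arc import *
def meas(tag):
  for n in('side','wrist','top'):
    p=snap(n,n+tag+'.png')
    for k,z in(('dial',.09),('lever_end',.132),('third_mark',.092)):
      for r in manip.place_of(p,k)[:1]:
        X=at_z(p,r['uv'],z)[:2];print(n,k,round(r['conf'],2),np.round(r['uv']),X.round(4).tolist(),np.degrees(np.arctan2(*(X-A)[::-1]))%360)
E
python3 - <<'E'
from m import *
rows([158,154,150,146,142.5],.016);meas('10')
E
```

```text
[ 0.48 -0.22  0.09] [ 1.64 -5.71  2.34] -0.3053904764316168
158 [0.24 0.17 1.84] [ 0.04 -0.02 -0.  ]
154 [0.25 0.16 5.84] [ 0.12 -0.04 -0.  ]
150 [0.25 0.15 9.84] [ 0.2  -0.06 -0.  ]
146 [ 0.26  0.14 13.84] [ 0.29 -0.07 -0.  ]
142.5 [ 0.26  0.13 17.34] [ 0.36 -0.07 -0.  ]
side dial 0.52 [363. 280.] [0.5318, -0.2257] 248.37591714934592
side lever_end 0.61 [361. 282.] [0.517, -0.2394] 224.8173893274882
wrist dial 0.73 [409. 218.] [0.5329, -0.2233] 61.57085804535277
wrist lever_end 0.58 [284. 250.] [0.4786, -0.1997] 155.7716513361452
wrist third_mark 0.89 [270. 180.] [0.4752, -0.1806] 142.81472849763878
top dial 0.43 [406. 195.] [0.5395, -0.225] 351.6283956942617
top third_mark 0.6 [394. 220.] [0.472, -0.1923] 152.32450247419706
```

move_arm(
  deltas=[
    [[0, 0, 3], [0.06, -0.02, 0], -1],
    [[0, 0, 5], [0.11, -0.04, 0], -1],
    [[0, 0, 7], [0.15, -0.05, 0], -1],
    [[0, 0, 9], [0.19, -0.06, 0], -1],
    [[0, 0, 11], [0.23, -0.06, 0], -1],
    [[0, 0, 13], [0.27, -0.07, 0], -1],
    [[0, 0, 15], [0.31, -0.07, 0], -1],
    [[0, 0, 17], [0.35, -0.07, 0], -1],
    [[0, 0, 17], [0.35, -0.07, 0], -1],
  ],
)

```text
time: 16.85
ee_pos: [0.4859, -0.2096, 0.0884]
tcp_rot: [[0.603, 0.798, 0.002], [0.798, -0.603, -0.005], [-0.003, 0.004, -1.0]]
force: [-0.5, -7.6, 1.0]
finger_gap: 0.0
grip_force: 3.2
```

Run:
```python
from m import *
rows([144,142.5,141],.016);meas('11')
a=cv2.imread('pics/wrist11.png');cv2.imwrite('pics/w11c.png',cv2.resize(cv2.convertScaleAbs(a[100:350,180:500],alpha=1.7,beta=20),(768,600),interpolation=2))
```

```text
[ 0.49 -0.21  0.09] [-0.54 -7.59  1.04] 0.01411799242416744
144 [ 0.25  0.15 -1.07] [-0.01  0.    0.  ]
142.5 [0.25 0.15 0.43] [ 0.02 -0.01 -0.  ]
141 [0.25 0.15 1.93] [ 0.05 -0.02 -0.  ]
side dial 0.75 [362. 280.] [0.5293, -0.2257] 208.41961202947115
side third_mark 0.67 [335. 269.] [0.4697, -0.1765] 142.8857068629096
wrist dial 0.71 [408. 218.] [0.532, -0.2236] 142.05876447521405
wrist lever_end 0.56 [284. 252.] [0.4869, -0.1862] 140.3641249967623
top third_mark 0.79 [391. 220.] [0.4716, -0.1823] 145.6307221472448
```

View pics/w11c.png

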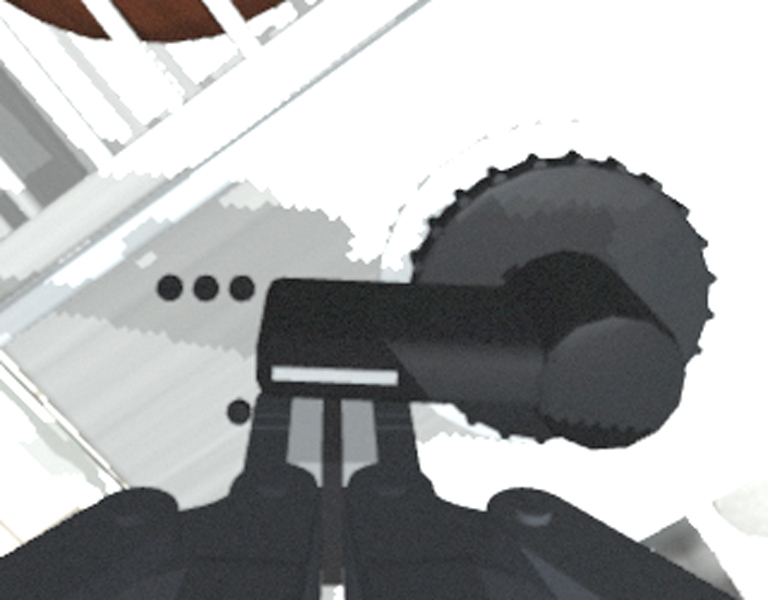

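The lever points close to the three pips at about (266,220). The white stripe on the lever gives its angle, so I'll compute that.

Run:
```python
from m import *
p=snap('wrist');f=lambda x,y,z:at_z(p,(180+x/2.4,100+y/2.4),z)[:2]
a,b=f(272,375,.132),f(397,376.5,.132);c,d=f(170,288,.093),f(241,288,.093)
ang=lambda v:np.degrees(np.arctan2(v[1],v[0]))%360
print(a,b,c,d,'stripe',ang(a-b),'pips',ang(c-d),'mid pip from A',ang((c+d)/2-A),'stripe end from A',ang(a-A),'axis via top',f(612,375,.132))
np.set_printoptions(precision=4);print((c+d)/2,np.linalg.norm((c+d)/2-A),manip.read_state()['force'])
```

```text
[ 0.49 -0.19] [ 0.5 -0.2] [ 0.47 -0.18] [ 0.48 -0.19] stripe 142.06932419287136 pips 142.87750216219123 mid pip from A 142.82199932221098 stripe end from A 142.14556393524913 axis via top [ 0.53 -0.22]
[ 0.4753 -0.1806] 0.0718285261783816 [-0.1353 -7.5862  2.5189]
```

The lever is at 142.1° against 142.8° for the mark, so it sits at the third click. Now I'll hold it there for more than three seconds.

move_arm(
  deltas=[
    [[0, 0, 0], [0, 0, 0], -1],
    [[0, 0, 0], [0, 0, 0], -1],
    [[0, 0, 0], [0, 0, 0], -1],
    [[0, 0, 0], [0, 0, 0], -1],
    [[0, 0, 0], [0, 0, 0], -1],
    [[0, 0, 0], [0, 0, 0], -1],
    [[0, 0, 0], [0, 0, 0], -1],
    [[0, 0, 0], [0, 0, 0], -1],
    [[0, 0, 0], [0, 0, 0], -1],
    [[0, 0, 0], [0, 0, 0], -1],
  ],
)

```text
time: 18.33
ee_pos: [0.4858, -0.2098, 0.0884]
tcp_rot: [[0.602, 0.799, 0.002], [0.799, -0.602, -0.005], [-0.003, 0.004, -1.0]]
force: [-1.1, -8.9, 2.2]
finger_gap: -0.002
grip_force: 3.1
```

move_arm(
  deltas=[
    [[0, 0, 0], [0, 0, 0], -1],
    [[0, 0, 0], [0, 0, 0], -1],
    [[0, 0, 0], [0, 0, 0], -1],
    [[0, 0, 0], [0, 0, 0], -1],
    [[0, 0, 0], [0, 0, 0], -1],
    [[0, 0, 0], [0, 0, 0], -1],
    [[0, 0, 0], [0, 0, 0], -1],
    [[0, 0, 0], [0, 0, 0], -1],
    [[0, 0, 0], [0, 0, 0], -1],
    [[0, 0, 0], [0, 0, 0], -1],
  ],
)

```text
time: 19.17
ee_pos: [0.4859, -0.2098, 0.0884]
tcp_rot: [[0.602, 0.799, 0.002], [0.799, -0.602, -0.005], [-0.003, 0.004, -1.0]]
force: [0.5, -7.7, 2.4]
finger_gap: -0.0
grip_force: 3.1
```

move_arm(
  deltas=[
    [[0, 0, 0], [0, 0, 0], -1],
    [[0, 0, 0], [0, 0, 0], -1],
    [[0, 0, 0], [0, 0, 0], -1],
    [[0, 0, 0], [0, 0, 0], -1],
    [[0, 0, 0], [0, 0, 0], -1],
    [[0, 0, 0], [0, 0, 0], -1],
    [[0, 0, 0], [0, 0, 0], -1],
    [[0, 0, 0], [0, 0, 0], -1],
    [[0, 0, 0], [0, 0, 0], -1],
    [[0, 0, 0], [0, 0, 0], -1],
  ],
)

```text
time: 20.0
ee_pos: [0.4858, -0.2098, 0.0884]
tcp_rot: [[0.602, 0.799, 0.002], [0.799, -0.602, -0.005], [-0.003, 0.004, -1.0]]
force: [-0.4, -7.6, 2.2]
finger_gap: -0.0
grip_force: 3.1
```

move_arm(
  deltas=[
    [[0, 0, 0], [0, 0, 0], -1],
    [[0, 0, 0], [0, 0, 0], -1],
    [[0, 0, 0], [0, 0, 0], -1],
    [[0, 0, 0], [0, 0, 0], -1],
    [[0, 0, 0], [0, 0, 0], -1],
    [[0, 0, 0], [0, 0, 0], -1],
    [[0, 0, 0], [0, 0, 0], -1],
    [[0, 0, 0], [0, 0, 0], -1],
    [[0, 0, 0], [0, 0, 0], -1],
    [[0, 0, 0], [0, 0, 0], -1],
  ],
)

```text
time: 20.83
ee_pos: [0.4858, -0.2098, 0.0884]
tcp_rot: [[0.602, 0.799, 0.002], [0.799, -0.602, -0.005], [-0.003, 0.004, -1.0]]
force: [-1.3, -8.4, 1.9]
finger_gap: -0.0
grip_force: 3.1
```

Run:
```python
from m import *
p=snap('wrist','w12.png');a=cv2.imread('pics/wrist11.png').astype(int);b=cv2.imread('pics/w12.png').astype(int)
s=manip.read_state();print(s['time'],s['ee_pos'],s['force'],np.abs(a-b)[150:300,240:480].mean())
for n in('side','top'):
  q=snap(n)
  for k,z in(('grille_tab',.126),('can',0),('shaker',0),('tub',0)):
    for r in manip.place_of(q,k)[:1]: print(n,k,at_z(q,r['uv'],z)[:2].round(3))
```

```text
20.8833 [ 0.49 -0.21  0.09] [-0.67 -7.96  1.98] 1.3210925925925925
side grille_tab [ 0.51 -0.03]
side can [0.56 0.14]
side shaker [ 0.56 -0.35]
side tub [0.56 0.14]
top grille_tab [ 0.52 -0.03]
top can [0.54 0.14]
top shaker [ 0.54 -0.04]
top tub [0.44 0.14]
```

Steady for over 3.3 s, with the grille home and the bystanders in place.

```bash
python3 -c "
from cell import manip
print(manip.close_job())"
```

```text
the job is handed in; nothing more can be done
None
```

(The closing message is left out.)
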